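# Proof-pull a bench socket with the socket tester and stow the tester

### The arm

A 6-joint arm with a two-finger parallel gripper is mounted at the origin on the work surface. World frame = base frame: x ahead of the robot, y to its left, z up, the work surface at z = 0. Lengths are in m, angles in rad, forces in N, time in s.
With the tool pointing down it reaches from about 0.325 to 0.775 m from the base axis. Payload 5.5 kg.
Tool frame: the origin (TCP) lies at the very end of the fingers, on their centre line; the grasp point (between the pads) lies behind it (ctrl.grip_point_offset is the z of the grasp point in the tool frame, in m); z points along the fingers, y is the line along which they close (so a half turn about z gives the same grasp; the last joint's range is limited). The gripper opens to 88 mm and grips with 3 to 60 N. Pads are 20 mm wide; open, the fingers measure 115 mm over their backs; the gripper's body (75 mm by 178 mm) begins 61 mm behind the grasp point.
Start: joints at [-1.212, 0.091, 1.231, -0, 1.82, -0.057], TCP at [0.242, -0.549, 0.223] pointing down, gripper open.
Joint ranges: [-2.87, 2.87], [-0.86, 2.18], [0.17, 2.46], [-1.51, 4.65], [0.06, 2.69], [-2.65, 2.65]. Speed limits (rad/s): [2.57, 2.57, 3.01, 3.14, 3.14, 3.14].

### API

Orientations are given as a unit quaternion [w, x, y, z].
In Python, from cell import ctrl gives the robot as it stands.
- The arm moves only by the tool apply_moves, never from a script. Its argument "moves" is a list of rows, each a list of 3 entries, a list of its own where there are three numbers: the shift along the tool's x, y, z as a fraction of full scale, then the turn about the tool's z as a fraction of full scale, then the opening, from 0 (shut) to 1 (fully open). In form: [[[dx, dy, dz], twist, gripper], ...]. A call has 1 to 10 rows; each row is the pose to reach, as a shift and turn from the pose commanded when the call began, along the tool's axes at that moment; what a row does not reach only later rows make up. Full scale, the value 1, is 0.08 m for a shift and 30 degrees for a turn. A row lasts 1/8 s, in which the tool goes at most 62.5 mm and 10.7 degrees, less where a joint would pass 70% of its speed; a pose out of reach is approached as far as the arm can. A call with a number of a shift or a turn outside -1 to 1 is refused whole. A call with a gripper value outside its range is refused whole. The fingers move at their own pace and stop on an object; "squeeze" is the grip in N (left out, the last holds). Time passes only in rows, so rows that repeat a pose let the fingers close. It gives the time, the measured TCP pose, the force, the opening and the grip force at its end, in the units of the state.
- ctrl.sense(): the state, without advancing time (a new reading comes with each control period).
- ctrl.read_camera(name): name is "scene" or "top" or "wrist"; returns a dict with "color" (420x560x3 uint8, red, green, blue), "fovy" (degrees; the focal length in pixels is half the picture's height over the tangent of half this angle, whatever the lens; pixels are square), "cx", "cy" (the principal point, pixels), "k1" (the pictures are not rectified: a ray, as slopes to the right and down, at radius r is drawn at 1 + k1 r^2 times it, then the intrinsics apply), "R" (3x3) and "t" (3): a world point X has camera coordinates R X + t; the wrist camera has in their place "hand_eye" (4x4, takes a point from camera to tool coordinates, whose origin is the TCP and whose axes are the flange's). Camera axes: x right, y down, z forward; pixel columns grow to the right and rows downward; lengths in m; the calibration is good to about 2 mm. A picture is of the moment at which its call begins: read the wrist's pose just before it. There is no depth.
- ctrl.close_job(): hands the job in; it is judged then, once.
The state is a dict: "clock": time; "joint_positions": joint angles; "joint_vel": joint speeds; "tau": joint torques, N m; "position": TCP position; "tcp_rot": TCP orientation; "ft_force": force on the tool from outside, world axes, zero at the start; "torque": the same for the moment, N m; "gripper_width": opening from 0.0 (shut) to 1.0 (fully open); "grip_force": force on a finger pad.
Only numpy, scipy, OpenCV 4.12 (cv2) and the standard library are available. Lean on these libraries where they do the work, as an engineer would, in place of code of your own. Each camera call takes 0.05 s, during which the arm holds its last target. There are 200 camera calls.

### The job

Proof-test the bench socket that the yellow tester is plugged into: pull the tester's sprung blue knob straight out of its barrel until the green band shows but the red one does not (about 11.5 N), hold it there for a good second with the plug staying in the socket, then ease the knob all the way back in before letting go. Then take the tester by its barrel, unplug it and stand it, plug down, in the metal pot. Leave the charger plugged in and the tip box and tube rack where they are.

Things in the scene. Friction and masses are not known exactly. Their poses are not given: they have to be found in the camera images.
- pod: Grey wedge-shaped bench power pod, fixed, 100 mm deep, 250 mm long; its white face, 90 x 250 mm, slopes 30 degrees and looks up and towards the robot. Origin: centre of the face, on its surface, 65 mm above the bench; z points square out of the face, y along it, x up the slope. Two socket wells, at y = +55 and -55 mm, one holds the tester, the other the charger.
- socket_left (a point): Centre of the mouth of the left socket well (y = +55 mm of the pod, on the face), 37 mm wide, 18.5 mm deep; axes as the pod's. Two sprung clips snap behind the plug's lip. The sockets are unequally worn: a plug rises 1 to 8 mm almost freely before the clips catch it, then is held up to 15 N and let go at 16 to 24 N, some 3 to 5 mm further out.
- socket_right (a point): Centre of the mouth of the right socket well (y = -55 mm of the pod, on the face), 37 mm wide, 18.5 mm deep; axes as the pod's. Two sprung clips snap behind the plug's lip. The sockets are unequally worn: a plug rises 1 to 8 mm almost freely before the clips catch it, then is held up to 15 N and let go at 16 to 24 N, some 3 to 5 mm further out.
- tester: Socket tester: a spring pull gauge on a round plug, 124 mm long with the knob home, 0.2 kg; starts fully plugged in, square to the sloping face, in either socket. Origin: on its axis, at the underside of the plug flange, which lies on the socket face; z along its axis, from plug to knob. Black plug boss 36 mm across, z -18 to 0; black flange 48 mm across, z 0 to 10 mm.
- tester_barrel (a point): A point on the tester's axis inside its yellow barrel, 60 mm from the flange's underside. The barrel is round, 32 mm across, yellow with a black stripe, and runs from 10 to 78 mm from the flange's underside. Axes as the tester's.
- tester_foot (a point): Centre of the plug's underside, at z = -18 mm of the tester; its z axis points to the knob.
- gauge_knob (a point): Middle of the round blue pull knob (28 mm across, 26 mm tall), on the tester's axis, 93 mm from the flange's underside when home (knob then from 80 to 106 mm). Axes as the tester's.
- gauge: The sprung slide: blue pull knob and its rod. Origin and axes: the tester's when home, moving out along z as it is pulled (stop at 24 mm). A spring draws it back: 2 N to start it, then 0.6 N more per mm. On the rod, between barrel and knob, white shows up to 14 mm out, green from 14 mm (10.4 N), red from 18 mm (12.8 N); mid green is 16 mm, 11.6 N. Let go when out, it snaps back.
- pot: Open round metal pot standing loose on the bench, 0.45 kg, 93 mm across, 60 mm high, wall 3 mm, floor 5 mm thick. Origin: centre of its underside; z up.
- charger: White charger plugged into the other socket: a block 44 x 44 mm that stands 40 mm out of the socket face. Origin: on its axis in the plane of the socket face, z out of the face.
- tip_box: Blue pipette-tip box with yellow tips, 82 x 122 mm, 60 mm high, loose. Origin: centre of its underside.
- tube_rack: Green rack of microtubes, 68 x 200 mm, 39 mm high, loose. Origin: centre of its underside.

How it is judged:
On the way, in this order (a step that is already met when the one before it is completed fails the run):
1. the knob is held out in the green for a good second, the plug still in the socket (z of gauge in the frame of tester between 0.0137 and 0.0183 m and distance of tester from where it was at the start of the episode below 0.013 m), for 0.9 s.
2. the knob is back home with the fingers still on it, the plug still in the socket (z of gauge in the frame of tester below 0.003 m and contact force between the fingers and gauge above 0.5 N and distance of tester from where it was at the start of the episode below 0.013 m), for 0.1 s.
3. the tester is unplugged (distance of tester from where it was at the start of the episode above 0.05 m), for 0.1 s.
At the end, for the whole second after the job is handed in: The tester stands or leans in the upright pot, plug down (plug's underside within 40 mm of the pot's axis and less than 30 mm above the bench), at rest and let go, its knob home within 3 mm; the charger is still in its socket (within 15 mm), tip box and tube rack within 20 mm of where they were (horizontal distance between tester_foot and pot below 0.04 m and height (world z) of tester_foot below 0.03 m and angle between tester's own z axis and vertical below 0.9 rad and linear speed of tester below 0.02 m/s and angle between pot's own z axis and vertical below 0.1 rad and z of gauge in the frame of tester below 0.003 m and distance of charger from where it was at the start of the episode below 0.015 m and distance of each of tip_box, tube_rack from where it was at the start of the episode below 0.02 m); the robot touches nothing.
It fails at once if the knob is pulled well into the red (past 20.5 mm) (z of gauge in the frame of tester above 0.0205 m).
It fails at once if the knob is let snap back (faster than 0.4 m/s) while the tester is plugged in (linear speed of gauge above 0.4 m/s and distance of tester from where it was at the start of the episode below 0.013 m).
It fails at once if the charger is pulled out or knocked (distance of charger from where it was at the start of the episode above 0.015 m).
It fails at once if the tip box or the tube rack is pushed away (distance of any of tip_box, tube_rack from where it was at the start of the episode above 0.02 m).
It fails at once if the pot is knocked over (angle between pot's own z axis and vertical above 0.5 rad).
It also fails if it takes over 72 s, if anything falls off the work surface, if the arm or the gripper's body presses on something with over 40 N, if the wrist force passes 120 N, or if a joint passes its speed limit or range.

## Working session

There is one attempt and no reset: what is moved stays moved. The work goes in short steps, Python scripts to look and compute and a tool call to move; the robot and the scene stay as the last step left them, time stands still between calls to the robot, and variables do not carry over. Pictures are saved under pics/ and viewed, at most 10 in all, crops included, and the job is handed in when it is done.

Besides the shell and the picture viewer there is one more tool, called after ">>>" by a JSON object that holds its "fn" and its "kwargs", one argument or row to a line. apply_moves: Moves the arm, as the interface text tells. Shift numbers are shares of 0.08 m and turn numbers shares of 30 degrees, none past 1 either way. Its arguments: {"type":"object","properties":{"moves":{"type":"array","items":{"type":"array"}},"squeeze":{"type":"number"}},"required":["moves"]}

```bash
ls; mkdir -p pics; python3 - <<'E'
from cell import ctrl
import cv2,numpy as np
s=ctrl.sense();print(s, ctrl.grip_point_offset)
ims=[]
for n in("scene","top"):
    d=ctrl.read_camera(n);cv2.imwrite(f"pics/{n}0.png",d["color"][:,:,::-1]);ims.append(d["color"])
    print(n,{k:v for k,v in d.items() if k!="color"})
    np.savez(f"{n}0.npz",**d)
d=ctrl.read_camera("wrist");print(d["hand_eye"],d["fovy"],d["k1"],d["cx"],d["cy"])
E
```

```text
pics
{'clock': 0.0, 'joint_positions': array([-1.21169336e+00,  9.18324128e-02,  1.23185833e+00, -6.55199649e-06,
        1.81979299e+00, -5.67019437e-02]), 'joint_vel': array([ 6.18874975e-04, -3.48165309e-04,  5.56211643e-05,  6.41344850e-04,
       -1.25944633e-03,  8.05773741e-04]), 'tau': array([ 3.76452199e-04, -4.46453977e+01, -4.06441426e+01,  6.98424177e-02,
        2.93501979e-02, -1.43827401e-04]), 'position': array([ 0.2422488 , -0.54860443,  0.22153827]), 'tcp_rot': array([-9.34272624e-04,  9.78465746e-01,  2.06407098e-01, -1.45561307e-04]), 'ft_force': array([-0.12238944,  0.34196238,  0.78067272]), 'torque': array([-0.02847735,  0.01641408,  0.00551525]), 'grip_force': 0.0, 'gripper_width': 0.9988007889543471} -0.0187
scene {'fovy': 42.4890035528969, 'cx': 286.07686049372137, 'cy': 201.92122168960773, 'k1': -0.08126089861812416, 'R': array([[ 0.24024583,  0.97058519,  0.01569459],
       [ 0.80901769, -0.19126622, -0.55579458],
       [-0.53644415,  0.14622453, -0.8311715 ]]), 't': array([-0.12097466, -0.38855228,  1.56409811])}
top {'fovy': 48.0679758336282, 'cx': 279.00610866748394, 'cy': 206.52704346205442, 'k1': -0.16238804774290827, 'R': array([[-0.02537744, -0.9996002 ,  0.01246736],
       [-0.99312538,  0.02378356, -0.11461381],
       [ 0.11427147, -0.01529026, -0.99333189]]), 't': array([0.01191422, 0.5789411 , 1.01408185])}
[[-1.54121238e-05 -9.52296234e-01 -3.05175167e-01  8.41274049e-02]
 [ 9.99999758e-01 -2.26929464e-04  6.57628720e-04  1.16997358e-03]
 [-6.95510590e-04 -3.05175083e-01  9.52296007e-01 -1.62224872e-01]
 [ 0.00000000e+00  0.00000000e+00  0.00000000e+00  1.00000000e+00]] 64.13831989657668 -0.045687100644433806 283.6169473125859 208.4314831102103
```

View pics/scene0.png

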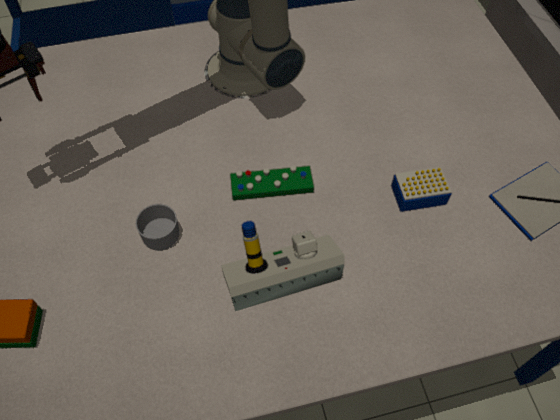

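View pics/top0.png

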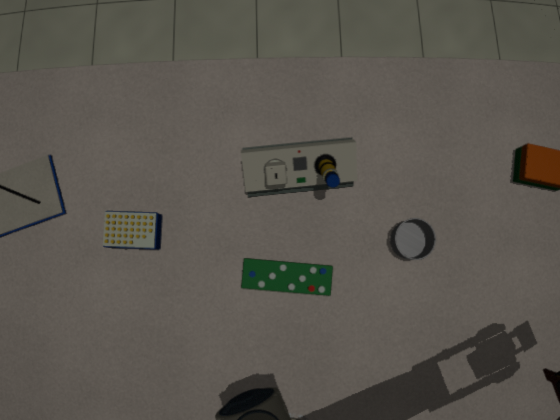

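The tester (knob at scene ≈(250,229), top ≈(332,181)) is in the right socket, on the -y side. The charger sits to its left at top ≈(276,174), and the pot is at top ≈(411,240). Next I measure them.

```bash
cat > h.py <<'E'
import cv2,numpy as np
from scipy.spatial.transform import Rotation as Ro
def rays(d,px,pose=None):
    f=210/np.tan(np.radians(d["fovy"])/2); K=np.array([[f,0,d["cx"]],[0,f,d["cy"]],[0,0,1]])
    u=cv2.undistortPoints(np.array(px,float).reshape(-1,1,2),K,np.array([d["k1"],0,0,0,0.]),).reshape(-1,2)
    v=np.c_[u,np.ones(len(u))]
    if pose is None: R=np.array(d["R"]);return -R.T@d["t"],v@R
    H=np.array(d["hand_eye"]);q=pose[1];Rt=Ro.from_quat([q[1],q[2],q[3],q[0]]).as_matrix()
    return pose[0]+Rt@H[:3,3],v@H[:3,:3].T@Rt.T
def onz(d,px,z,pose=None):
    o,v=rays(d,px,pose);return o+v*((z-o[2])/v[:,2])[:,None]
def tri(*ov):
    A=0;b=0
    for o,v in ov:
        v=v/np.linalg.norm(v);M=np.eye(3)-np.outer(v,v);A=A+M;b=b+M@o
    return np.linalg.solve(A,b)
def mask(im,kind):
    h=cv2.cvtColor(im,cv2.COLOR_RGB2HSV);H,S,V=h[...,0].astype(int),h[...,1],h[...,2]
    lo={'blue':(100,125),'yellow':(17,35),'green':(45,85),'red':(-1,8)}[kind]
    return ((H>lo[0])&(H<lo[1])&(S>120)&(V>40)).astype(np.uint8)
def blobs(m,box=None,amin=15):
    c,_=cv2.findContours(m,cv2.RETR_EXTERNAL,cv2.CHAIN_APPROX_NONE)
    return [x for x in c if cv2.contourArea(x)>=amin]
E
python3 - <<'E'
from h import *
D={n:np.load(n+"0.npz") for n in("scene","top")}
bx={"scene":(215,210,280,285),"top":(310,150,350,200)}
P={}
for n,d in D.items():
    x0,y0,x1,y1=bx[n];c=d["color"][y0:y1,x0:x1]
    for k in("blue","yellow"):
        m=mask(c,k);p=np.argwhere(m)[:,::-1]+[x0,y0]
        ct=cv2.minAreaRect(p.astype(np.float32));P[n,k]=ct[0];print(n,k,len(p),ct)
for k,z in(("blue",.1455),("yellow",.103)):
    r=[(o,v[0]) for o,v in(rays(D[n],[P[n,k]]) for n in D)]
    print(k,tri(*r),[onz(D[n],[P[n,k]],z)[0].round(4) for n in D])
t=D["top"]
e=onz(t,[(242,148),(355,140)],.0875);print("pod edge",e,np.linalg.norm(e[1]-e[0]))
# pot: rim
for n,b in(("scene",(120,190,195,260)),("top",(380,210,440,270))):
    c=D[n]["color"][b[1]:b[3],b[0]:b[2]]
    print(n,"potpx")
    big=cv2.resize(c,None,fx=5,fy=5,interpolation=2);cv2.imwrite(f"pics/pot_{n}.png",big[:,:,::-1])
b=(225,125,375,205);big=cv2.resize(t["color"][b[1]:b[3],b[0]:b[2]],None,fx=5,fy=5,interpolation=2)
pt=cv2.imread("pics/pot_top.png");pt2=cv2.imread("pics/pot_scene.png")
can=np.zeros((600,750,3),np.uint8)
big=cv2.resize(big[:,:,::-1],(560,300));can[:300,:560]=big
can[300:600,:300]=pt;q=cv2.resize(pt2,(300,280));can[300:580,310:610]=q
cv2.imwrite("pics/mix.png",can)
E
```

```text
scene blue 151 ((248.50001525878906, 229.00003051757812), (15.279744148254395, 11.64171028137207), 75.96376037597656)
scene yellow 341 ((253.22320556640625, 252.17176818847656), (30.171825408935547, 14.688301086425781), 79.2156982421875)
top blue 136 ((332.7500305175781, 180.75001525878906), (12.020814895629883, 12.727920532226562), 45.0)
top yellow 106 ((325.3077087402344, 165.9615478515625), (13.590154647827148, 13.312806129455566), 56.3099365234375)
blue [ 0.61706581 -0.11008501  0.13757271] [array([ 0.622 , -0.1101,  0.1455]), array([ 0.6156, -0.1097,  0.1455])]
yellow [ 0.65388737 -0.10474403  0.10185596] [array([ 0.6534, -0.1085,  0.103 ]), array([ 0.6546, -0.1009,  0.103 ])]
pod edge [[ 0.70099438  0.07459095  0.0875    ]
 [ 0.71374757 -0.16962449  0.0875    ]] 0.24454820741265001
scene potpx
top potpx
```

View pics/mix.png

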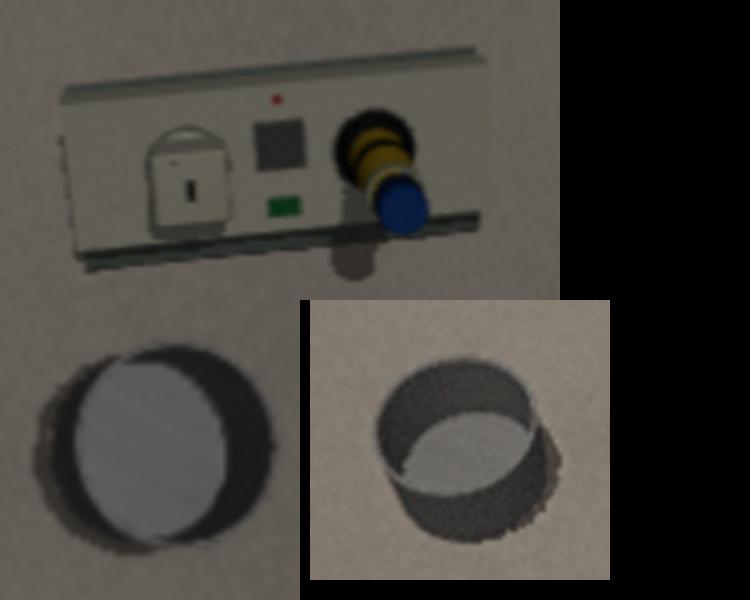

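The crop shows the pod face edges at about 3° yaw. The pot rim centre is at top ≈(414.8,239) and scene ≈(156.2,221.5).

```bash
python3 - <<'E'
from h import *
D={n:np.load(n+"0.npz") for n in("scene","top")};t=D["top"];s=D["scene"]
a=onz(t,[(242.4,151.7),(356.3,141.5)],.0875);b=onz(t,[(245.9,191.7),(353.6,182.3)],.0425)
print(a,b)
for e in(a,b): print("yaw",np.degrees(np.arctan2(e[0,0]*-1+e[1,0],e[0,1]-e[1,1])),np.linalg.norm(e[1]-e[0]))
print("centre",(a.sum(0)+b.sum(0))/4)
print("pot",onz(t,[(414.8,239)],.06),onz(s,[(156.2,221.5)],.06))
fl=((375-0)/3.733+225,(147)/3.75+125) # flange top z=10mm out
print("flange",onz(t,[fl],.0737))
E
```

```text
[[ 0.6928405   0.07384193  0.0875    ]
 [ 0.71036697 -0.17229604  0.0875    ]] [[ 0.61275344  0.07016348  0.0425    ]
 [ 0.62841871 -0.17006031  0.0425    ]]
yaw 4.072922673908789 0.2467611773160865
yaw 3.731042785422365 0.24073402050952497
centre [ 0.6610949  -0.04958774  0.065     ]
pot [[ 0.49731432 -0.29738302  0.06      ]] [[ 0.50461139 -0.29987426  0.06      ]]
flange [[ 0.66437135 -0.10481238  0.0737    ]]
```

>>> {"fn": "apply_moves", "kwargs": {
  "moves": [
    [[1, -0.9, 0], 0.667, 1],
    [[1, -0.9, 0], 0.667, 1],
    [[1, -0.9, 0], 0.667, 1]
  ]
}}

```text
clock: 0.52
position: [0.2877, -0.4488, 0.2231]
tcp_rot: [0.0, 0.999, 0.035, 0.0]
ft_force: [-0.3, -0.5, 0.0]
gripper_width: 0.998
grip_force: 0.0
```

>>> {"fn": "apply_moves", "kwargs": {
  "moves": [
    [[1, -0.9, 0], 0, 1],
    [[1, -0.9, 0], 0, 1],
    [[1, -0.9, 0], 0, 1]
  ]
}}

```text
clock: 0.9
position: [0.3628, -0.3726, 0.2225]
tcp_rot: [-0.0, 0.999, 0.036, 0.0]
ft_force: [-0.1, -0.6, 0.0]
gripper_width: 0.997
grip_force: 0.0
```

>>> {"fn": "apply_moves", "kwargs": {
  "moves": [
    [[1, -0.9, 0], 0, 1],
    [[1, -0.9, 0], 0, 1],
    [[1, -0.9, 0], 0, 1]
  ]
}}

```text
clock: 1.27
position: [0.4374, -0.2961, 0.2222]
tcp_rot: [-0.0, 0.999, 0.035, -0.0]
ft_force: [-0.7, -0.6, -0.0]
gripper_width: 1.002
grip_force: 0.0
```

>>> {"fn": "apply_moves", "kwargs": {
  "moves": [
    [[1, -0.9, 0], 0, 1],
    [[1, -0.9, 0], 0, 1],
    [[1, -0.9, 0], 0, 1]
  ]
}}

```text
clock: 1.65
position: [0.5121, -0.2195, 0.2219]
tcp_rot: [-0.0, 0.999, 0.035, -0.001]
ft_force: [-0.5, -0.6, -0.9]
gripper_width: 0.997
grip_force: 0.0
```

>>> {"fn": "apply_moves", "kwargs": {
  "moves": [
    [[1, -0.9, 0], 0, 1],
    [[1, -0.9, 0], 0, 1],
    [[1, -0.9, 0], 0, 1],
    [[1, -0.9, 0], 0, 1]
  ]
}}

```text
clock: 2.15
position: [0.5858, -0.1444, 0.2224]
tcp_rot: [0.0, 0.999, 0.032, -0.0]
ft_force: [0.4, 0.3, 0.0]
gripper_width: 0.998
grip_force: 0.0
```

```bash
cat > w.py <<'E'
from h import *
from cell import ctrl
import sys
def look(name):
    s=ctrl.sense();pose=(np.array(s["position"]),np.array(s["tcp_rot"]))
    d=ctrl.read_camera("wrist");cv2.imwrite(f"pics/{name}.png",d["color"][:,:,::-1])
    return s,pose,d
E
python3 - <<'E'
from w import *
s,p,d=look("w1");c=d["color"]
print(s["position"],s["tcp_rot"])
for k in("blue","yellow","green","red"):
    for b in blobs(mask(c,k),amin=40): print(k,cv2.contourArea(b),cv2.minAreaRect(b),onz(d,[cv2.minAreaRect(b)[0]],{'blue':.1455,'yellow':.103}.get(k,.05),p))
E
```

```text
[ 0.58576967 -0.14440249  0.22241782] [ 4.62399349e-04  9.99472314e-01  3.24752762e-02 -4.85134886e-04]
blue 1394.0 ((237.5, 170.5), (37.0, 47.0), 0.0) [[ 0.62036749 -0.11012635  0.1455    ]]
yellow 2454.0 ((425.7287292480469, 413.0229187011719), (21.90825843811035, 267.5666198730469), 87.82526397705078) [[ 0.34687875 -0.32323016  0.103     ]]
yellow 480.5 ((94.86041259765625, 361.8039855957031), (45.97159194946289, 24.763614654541016), 65.85445404052734) [[0.39596545 0.04321769 0.103     ]]
yellow 773.0 ((465.2203369140625, 352.87066650390625), (64.58333587646484, 29.200048446655273), 79.82449340820312) [[ 0.43299642 -0.34749264  0.103     ]]
yellow 108.5 ((240.6216278076172, 150.27027893066406), (37.811767578125, 15.782302856445312), 9.462322235107422) [[ 0.62884286 -0.10700891  0.103     ]]
yellow 828.0 ((244.11917114257812, 127.94146728515625), (38.29368209838867, 31.548471450805664), 10.713123321533203) [[ 0.64733638 -0.10936516  0.103     ]]
yellow 472.5 ((246.5203094482422, 103.62491607666016), (38.47043991088867, 23.103605270385742), 9.211027145385742) [[ 0.66666784 -0.110684
[... 153 characters left out ...]
0.05      ]]
green 103.5 ((193.0, 131.5), (7.0, 18.0), 90.0) [[ 0.63653351 -0.05354577  0.05      ]]
red 76.5 ((145.89999389648438, 384.20001220703125), (15.205260276794434, 22.807889938354492), 26.56505012512207) [[0.31348054 0.01474964 0.05      ]]
red 59.5 ((212.800048828125, 327.9000549316406), (9.391485214233398, 8.049844741821289), 26.56505012512207) [[ 0.40812407 -0.07275676  0.05      ]]
red 716.0 ((423.92083740234375, 314.2432556152344), (46.4253044128418, 39.2855224609375), 76.4295654296875) [[ 0.4424591  -0.32184284  0.05      ]]
red 156.5 ((184.96002197265625, 258.7200012207031), (11.600000381469727, 24.799999237060547), 36.869895935058594) [[ 0.49775267 -0.04225552  0.05      ]]
```

View pics/w1.png

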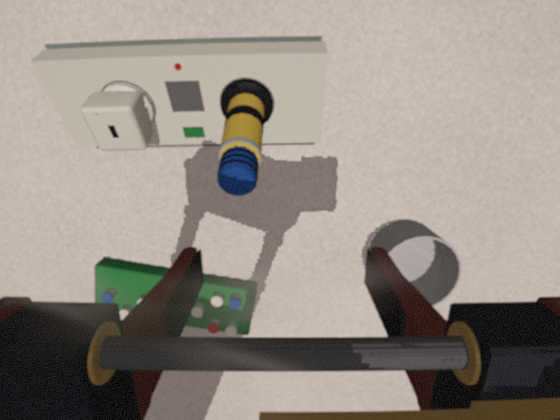

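The wrist view shows the knob at ≈(238,170), which gives about (0.619,-0.110) and agrees with the pod-based estimate. I'll line up above it.

>>> {"fn": "apply_moves", "kwargs": {
  "moves": [
    [[0.38, -0.4, 0], 0.04, 1],
    [[0.38, -0.4, 0.4], 0.04, 1],
    [[0.38, -0.4, 0.4], 0.04, 1],
    [[0.38, -0.4, 0.4], 0.04, 1]
  ]
}}

```text
clock: 2.7
position: [0.6144, -0.1095, 0.1918]
tcp_rot: [0.0, 1.0, 0.022, 0.0]
ft_force: [0.2, -0.3, 0.1]
gripper_width: 1.003
grip_force: 0.0
```

```bash
python3 - <<'E'
from w import *
s,p,d=look("w2");c=d["color"]
print(s["position"],s["tcp_rot"],s["ft_force"])
for k in("blue","yellow"):
    for b in blobs(mask(c,k)[:260],amin=40):
        x,y,w,h=cv2.boundingRect(b);print(k,cv2.contourArea(b),(x,y,w,h),onz(d,[(x+w/2,y+h/2)],.1455,p))
E
```

```text
[ 0.6143538  -0.10949622  0.19180219] [2.50091238e-04 9.99758254e-01 2.19824732e-02 3.76558833e-04] [ 0.18769561 -0.32961522  0.06332963]
blue 1330.0 (263, 204, 41, 48) [[ 0.61856388 -0.11058651  0.1455    ]]
blue 41.5 (267, 200, 32, 8) [[ 0.63523769 -0.10952938  0.1455    ]]
yellow 107.0 (265, 195, 39, 15) [[ 0.63629792 -0.11045873  0.1455    ]]
yellow 1175.0 (262, 157, 42, 39) [[ 0.65345514 -0.10873824  0.1455    ]]
yellow 607.5 (262, 132, 41, 26) [[ 0.6732483  -0.10756957  0.1455    ]]
```

View pics/w2.png

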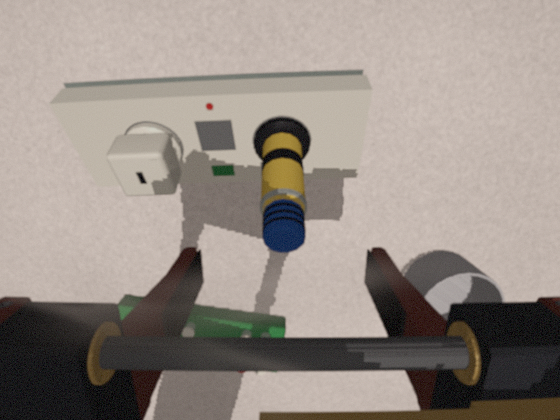

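The knob at (284,228) is centred between the fingers. The pod edge slopes about -2.7°, so I'll twist back by that, descend and grip.

>>> {"fn": "apply_moves", "kwargs": {
  "moves": [
    [[0, 0.01, 0.35], -0.09, 1],
    [[0, 0.01, 0.55], -0.09, 1],
    [[0, 0.01, 0.7], -0.09, 1],
    [[0, 0.01, 0.7], -0.09, 1],
    [[0, 0.01, 0.7], -0.09, 0.5]
  ],
  "squeeze": 12
}}

```text
clock: 3.38
position: [0.6152, -0.109, 0.1356]
tcp_rot: [0.0, 0.999, 0.046, 0.001]
ft_force: [0.7, 0.2, 0.9]
gripper_width: 0.92
grip_force: 0.0
```

>>> {"fn": "apply_moves", "kwargs": {
  "moves": [
    [[0, 0, 0], 0, 0.2],
    [[0, 0, 0], 0, 0.1],
    [[0, 0, 0], 0, 0.1],
    [[0, 0, 0], 0, 0.1],
    [[0, 0, 0], 0, 0.1]
  ]
}}

```text
clock: 4.0
position: [0.6148, -0.1089, 0.1346]
tcp_rot: [-0.0, 0.999, 0.046, 0.0]
ft_force: [0.1, 0.5, 0.1]
gripper_width: 0.355
grip_force: 0.0
```

```bash
python3 - <<'E'
from w import *
s,p,d=look("w3");c=d["color"]
print(s["position"],s["tcp_rot"],s["ft_force"],s["gripper_width"]*88,s["grip_force"])
cv2.imwrite("pics/w3c.png",cv2.resize(c[120:330,150:420,::-1],None,fx=2.8,fy=2.8))
E
```

```text
[ 0.61484362 -0.10889475  0.13462728] [-2.03564770e-05  9.98925646e-01  4.63417123e-02  3.08477530e-07] [0.05464031 0.50547597 0.11960993] 31.228053602622 0.0
```

View pics/w3c.png

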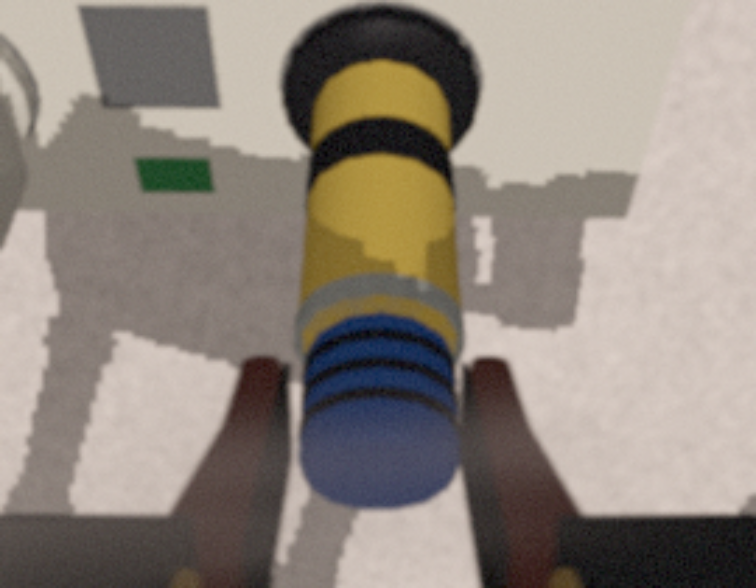

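The knob lies between the fingertips, still 31 mm apart and clear of the barrel collar. I'll close with a firmer grip.

>>> {"fn": "apply_moves", "kwargs": {
  "moves": [
    [[0, 0, 0], 0, 0.1],
    [[0, 0, 0], 0, 0.1],
    [[0, 0, 0], 0, 0.1],
    [[0, 0, 0], 0, 0.1]
  ],
  "squeeze": 30
}}

```text
clock: 4.55
position: [0.6148, -0.1089, 0.1345]
tcp_rot: [-0.0, 0.999, 0.046, -0.0]
ft_force: [-0.5, -0.3, -0.8]
gripper_width: 0.312
grip_force: 30.0
```

>>> {"fn": "apply_moves", "kwargs": {
  "moves": [
    [[-0.0125, 0, -0.0217], 0, 0.1],
    [[-0.025, 0, -0.0433], 0, 0.1],
    [[-0.0375, 0, -0.065], 0, 0.1],
    [[-0.05, 0, -0.0866], 0, 0.1],
    [[-0.0625, 0, -0.108], 0, 0.1],
    [[-0.075, 0, -0.13], 0, 0.1],
    [[-0.0875, 0, -0.1516], 0, 0.1],
    [[-0.0875, 0, -0.1516], 0, 0.1],
    [[-0.0875, 0, -0.1516], 0, 0.1]
  ]
}}

```text
clock: 5.68
position: [0.6078, -0.1095, 0.1465]
tcp_rot: [-0.0, 0.999, 0.046, -0.0]
ft_force: [2.3, 0.3, -4.7]
gripper_width: 0.309
grip_force: 30.0
```

```bash
python3 - <<'E'
from w import *
F=[]
for i in range(6):
    s,p,d=look("w4");F.append(s["ft_force"])
c=d["color"];a=np.array([-.498,-.046,.866])
F=np.array(F);print(s["position"],F.mean(0),F@a)
cv2.imwrite("pics/w4c.png",cv2.resize(c[100:260,200:360,::-1],None,fx=3.6,fy=3.6))
E
```

```text
[ 0.60786071 -0.10952178  0.14658851] [ 2.04736895  0.24474807 -4.58381063] [-5.21973239 -4.99597435 -5.25787387 -4.23022819 -5.40899909 -4.88976102]
```

View pics/w4c.png

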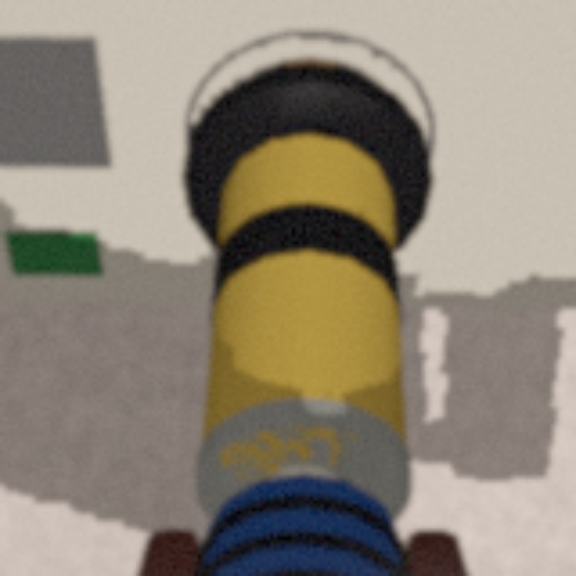

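The force is about 5 N, so the gauge is roughly 5 mm out and the plug has risen about 8 mm; the flange is visibly lifted. I'll pull further in steps.

>>> {"fn": "apply_moves", "kwargs": {
  "moves": [
    [[-0.0125, 0, -0.0217], 0, 0.1],
    [[-0.025, 0, -0.0433], 0, 0.1],
    [[-0.0375, 0, -0.065], 0, 0.1],
    [[-0.05, 0, -0.0866], 0, 0.1],
    [[-0.05, 0, -0.0866], 0, 0.1],
    [[-0.05, 0, -0.0866], 0, 0.1],
    [[-0.05, 0, -0.0866], 0, 0.1]
  ]
}}

```text
clock: 6.85
position: [0.6039, -0.1099, 0.1535]
tcp_rot: [-0.0, 0.999, 0.046, -0.0]
ft_force: [4.3, 1.4, -8.8]
gripper_width: 0.315
grip_force: 30.0
```

```bash
python3 - <<'E'
from w import *
F=[]
for i in range(8):
    s,p,d=look("w5");F.append(s["ft_force"])
c=d["color"];a=np.array([-.498,-.046,.866])
F=np.array(F);print(s["position"],F.mean(0),(F@a).mean(),F@a)
for k in("green","red","blue","yellow"): print(k,[cv2.boundingRect(b) for b in blobs(mask(c,k)[:260,220:350],amin=8)])
cv2.imwrite("pics/w5c.png",cv2.resize(c[100:260,200:360,::-1],None,fx=3.6,fy=3.6))
E
```

```text
[ 0.60386386 -0.10990796  0.15365331] [ 4.54617391  0.67739858 -8.75391408] -9.876044536070628 [ -9.85293073 -10.24386864  -9.89180335  -8.986446   -10.40702976
 -10.42606368  -9.31606849  -9.88414564]
green [(0, 159, 8, 10)]
red [(21, 248, 14, 12)]
blue [(40, 251, 48, 9), (37, 240, 54, 17), (41, 233, 46, 12)]
yellow [(38, 160, 54, 50), (41, 129, 49, 33)]
```

>>> {"fn": "apply_moves", "kwargs": {
  "moves": [
    [[-0.009, 0, -0.015], 0, 0.1],
    [[-0.0175, 0, -0.03], 0, 0.1],
    [[-0.0175, 0, -0.03], 0, 0.1],
    [[-0.0175, 0, -0.03], 0, 0.1]
  ]
}}

```text
clock: 7.75
position: [0.6025, -0.11, 0.156]
tcp_rot: [-0.0, 0.999, 0.046, -0.0]
ft_force: [4.1, 0.6, -10.6]
gripper_width: 0.312
grip_force: 30.0
```

```bash
python3 - <<'E'
from w import *
F=[]
for i in range(8):
    s,p,d=look("w6");F.append(s["ft_force"])
c=d["color"];a=np.array([-.498,-.046,.866])
F=np.array(F);print(s["position"],F.mean(0),(F@a).mean(),s["clock"])
for k in("green","red","blue","yellow"): print(k,[cv2.boundingRect(b) for b in blobs(mask(c,k)[:260,220:350],amin=8)])
cv2.imwrite("pics/w6c.png",cv2.resize(c[100:260,200:360,::-1],None,fx=3.6,fy=3.6))
E
```

```text
[ 0.60248497 -0.11002872  0.15596556] [ 5.03876984  0.51144632 -9.46426413] -10.72888664892021 8.1
green [(0, 157, 9, 9)]
red [(95, 249, 11, 5), (22, 248, 12, 12)]
blue [(40, 251, 48, 9), (37, 240, 54, 17), (41, 233, 46, 12)]
yellow [(38, 157, 53, 49), (41, 127, 49, 32)]
```

View pics/w6c.png

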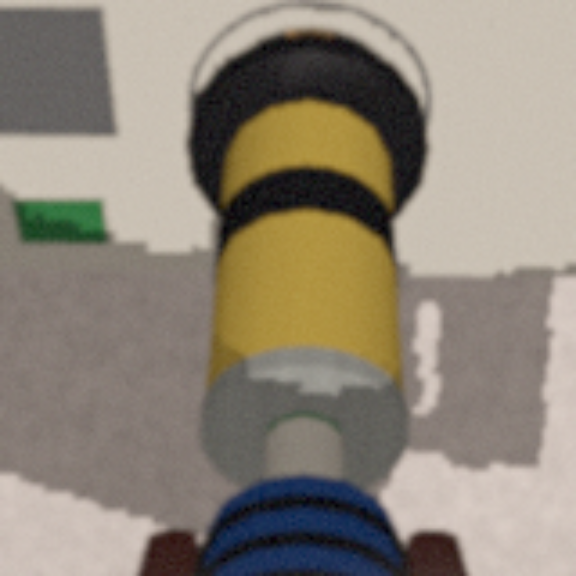

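The rod's green has just begun to show at the barrel mouth (crop ≈(305,415)), so the gauge is at about 14.3 mm. I'll go a bit further and then hold.

>>> {"fn": "apply_moves", "kwargs": {
  "moves": [
    [[-0.01, 0, -0.017], 0, 0.1],
    [[-0.01, 0, -0.017], 0, 0.1],
    [[-0.01, 0, -0.017], 0, 0.1]
  ]
}}

```text
clock: 8.52
position: [0.6017, -0.1101, 0.1571]
tcp_rot: [-0.0, 0.999, 0.046, -0.0]
ft_force: [6.0, 0.2, -9.5]
gripper_width: 0.313
grip_force: 29.9
```

```bash
python3 - <<'E'
from w import *
F=[]
for i in range(10):
    s,p,d=look("w7");F.append(s["ft_force"])
c=d["color"];a=np.array([-.498,-.046,.866])
F=np.array(F);print(s["position"],F.mean(0),(F@a).mean(),s["clock"])
h=cv2.cvtColor(c,cv2.COLOR_RGB2HSV)
for r in range(208,240):print(r,c[r,278:292].mean(0).round().astype(int),end=';')
E
```

```text
[ 0.60172222 -0.11008004  0.15714824] [  5.6217064    0.61962349 -10.18877894] -11.651595026084113 8.975
208 [139 115  48];209 [138 114  48];210 [134 110  45];211 [130 107  44];212 [120 101  42];213 [90 88 39];214 [54 77 41];215 [65 85 61];216 [ 99 104  89];217 [126 121 110];218 [132 126 116];219 [134 128 118];220 [133 126 116];221 [133 126 116];222 [133 126 116];223 [133 126 116];224 [134 126 117];225 [133 126 116];226 [134 127 117];227 [133 126 116];228 [134 127 117];229 [134 127 116];230 [133 126 116];231 [120 114 109];232 [82 83 95];233 [38 53 87];234 [25 48 88];235 [21 46 88];236 [24 45 84];237 [21 35 64];238 [18 21 36];239 [16 16 19];
```

The force is 11.65 N with green showing, so I'll hold here.

>>> {"fn": "apply_moves", "kwargs": {
  "moves": [
    [[0, 0, 0], 0, 0.1],
    [[0, 0, 0], 0, 0.1],
    [[0, 0, 0], 0, 0.1],
    [[0, 0, 0], 0, 0.1],
    [[0, 0, 0], 0, 0.1],
    [[0, 0, 0], 0, 0.1],
    [[0, 0, 0], 0, 0.1],
    [[0, 0, 0], 0, 0.1],
    [[0, 0, 0], 0, 0.1],
    [[0, 0, 0], 0, 0.1]
  ]
}}

```text
clock: 10.28
position: [0.6017, -0.1101, 0.1571]
tcp_rot: [-0.0, 0.999, 0.046, -0.0]
ft_force: [5.3, 0.9, -10.6]
gripper_width: 0.311
grip_force: 29.9
```

```bash
python3 - <<'E'
from w import *
F=[]
for i in range(8):
    s,p,d=look("w8");F.append(s["ft_force"])
c=d["color"];a=np.array([-.498,-.046,.866])
F=np.array(F);print(s["position"],(F@a).mean(),s["clock"],(np.array([.6148,-.1089,.1345])-s["position"]))
cv2.imwrite("pics/w8c.png",cv2.resize(c[100:260,200:360,::-1],None,fx=3.6,fy=3.6))
E
```

```text
[ 0.60171931 -0.11009041  0.15714276] -11.896137062695912 10.625 [ 0.01308069  0.00119041 -0.02264276]
```

View pics/w8c.png

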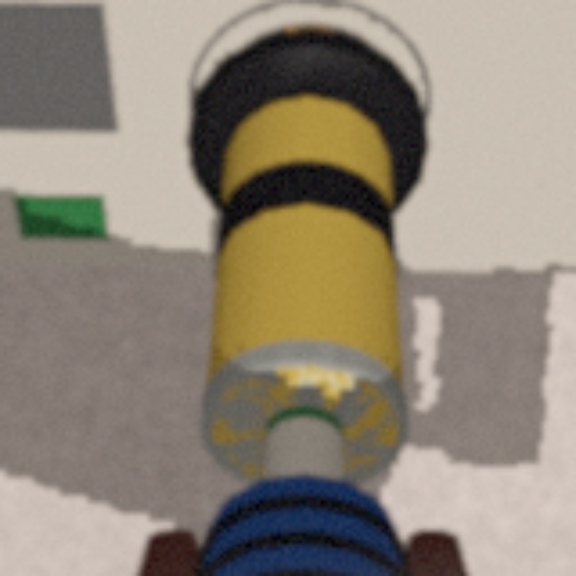

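The green band is clearly visible at crop ≈(305,413), with no red. Now I ease the knob back in.

>>> {"fn": "apply_moves", "kwargs": {
  "moves": [
    [[0.0165, 0, 0.0285], 0, 0.1],
    [[0.033, 0, 0.057], 0, 0.1],
    [[0.0495, 0, 0.0855], 0, 0.1],
    [[0.066, 0, 0.114], 0, 0.1],
    [[0.0825, 0, 0.1425], 0, 0.1],
    [[0.099, 0, 0.171], 0, 0.1],
    [[0.1155, 0, 0.1995], 0, 0.1],
    [[0.132, 0, 0.228], 0, 0.1],
    [[0.1485, 0, 0.2565], 0, 0.1],
    [[0.165, 0, 0.285], 0, 0.1]
  ]
}}

```text
clock: 11.92
position: [0.6149, -0.109, 0.1346]
tcp_rot: [0.0, 0.999, 0.046, 0.0]
ft_force: [1.3, 0.0, -0.9]
gripper_width: 0.311
grip_force: 30.0
```

>>> {"fn": "apply_moves", "kwargs": {
  "moves": [
    [[0, 0, 0], 0, 0.1],
    [[0, 0, 0], 0, 0.1],
    [[0, 0, 0], 0, 0.1],
    [[0, 0, 0], 0, 0.1]
  ]
}}

```text
clock: 12.42
position: [0.6149, -0.1089, 0.1347]
tcp_rot: [0.0, 0.999, 0.046, 0.0]
ft_force: [0.3, -0.1, -2.4]
gripper_width: 0.309
grip_force: 30.0
```

```bash
python3 - <<'E'
from w import *
F=[]
for i in range(5):
    s,p,d=look("w9");F.append(s["ft_force"])
c=d["color"];a=np.array([-.498,-.046,.866])
F=np.array(F);print(s["position"],(F@a).mean(),s["clock"])
e=cv2.imread("pics/w3.png")
cv2.imwrite("pics/w9c.png",np.hstack([cv2.resize(x[100:260,200:360],None,fx=2.4,fy=2.4) for x in(c[...,::-1],e)]))
E
```

```text
[ 0.6148438  -0.10893215  0.13467336] -1.6012028558764464 12.625
```

View pics/w9c.png

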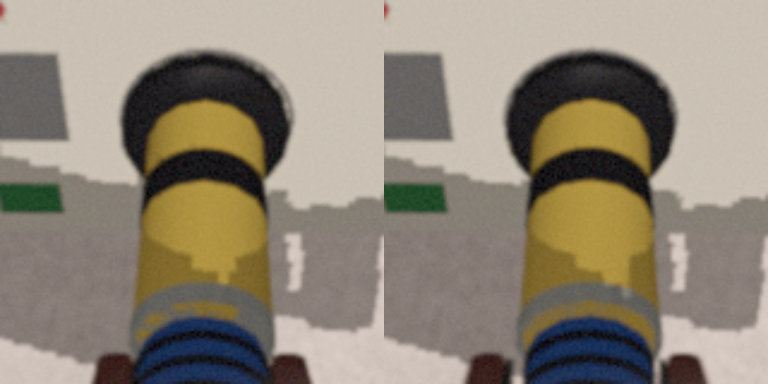

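It is nearly home (left is now, right is before the pull). I'll press 1.5 mm more to be sure, then release slowly.

>>> {"fn": "apply_moves", "kwargs": {
  "moves": [
    [[0.01, 0, 0.016], 0, 0.1],
    [[0.01, 0, 0.016], 0, 0.1],
    [[0.01, 0, 0.016], 0, 0.1],
    [[0.01, 0, 0.016], 0, 0.1]
  ]
}}

```text
clock: 13.18
position: [0.6151, -0.109, 0.1346]
tcp_rot: [0.0, 0.999, 0.046, -0.0]
ft_force: [-5.5, 0.1, 5.7]
gripper_width: 0.314
grip_force: 30.0
```

>>> {"fn": "apply_moves", "kwargs": {
  "moves": [
    [[0, 0, 0], 0, 0.45],
    [[0, 0, 0], 0, 0.6],
    [[0, 0, 0], 0, 0.75],
    [[0, 0, 0], 0, 0.75],
    [[0, 0, 0], 0, 0.75]
  ]
}}

```text
clock: 13.8
position: [0.6157, -0.1088, 0.1333]
tcp_rot: [-0.0, 0.999, 0.046, -0.0]
ft_force: [-0.5, -0.2, -0.0]
gripper_width: 0.75
grip_force: 0.0
```

>>> {"fn": "apply_moves", "kwargs": {
  "moves": [
    [[0.08, 0, 0.14], 0, 0.75],
    [[0.16, 0, 0.28], 0, 0.75],
    [[0.235, 0, 0.41], 0, 0.75],
    [[0.235, 0, 0.41], 0, 0.5],
    [[0.235, 0, 0.41], 0, 0.3],
    [[0.235, 0, 0.41], 0, 0.2],
    [[0.235, 0, 0.41], 0, 0.2],
    [[0.235, 0, 0.41], 0, 0.2],
    [[0.235, 0, 0.41], 0, 0.2]
  ],
  "squeeze": 55
}}

```text
clock: 14.92
position: [0.6345, -0.1074, 0.1012]
tcp_rot: [0.0, 0.999, 0.046, 0.0]
ft_force: [-0.3, -1.2, 2.6]
gripper_width: 0.357
grip_force: 54.9
```

>>> {"fn": "apply_moves", "kwargs": {
  "moves": [
    [[0, 0, 0], 0, 0.2],
    [[0, 0, 0], 0, 0.2],
    [[0, 0, 0], 0, 0.2],
    [[0, 0, 0], 0, 0.2]
  ]
}}

```text
clock: 15.42
position: [0.6345, -0.1074, 0.1011]
tcp_rot: [0.0, 0.999, 0.046, 0.0]
ft_force: [-0.1, -3.0, 5.3]
gripper_width: 0.354
grip_force: 54.9
```

>>> {"fn": "apply_moves", "kwargs": {
  "moves": [
    [[-0.03, 0, -0.052], 0, 0.2],
    [[-0.06, 0, -0.104], 0, 0.2],
    [[-0.09, 0, -0.156], 0, 0.2],
    [[-0.12, 0, -0.208], 0, 0.2],
    [[-0.15, 0, -0.26], 0, 0.2],
    [[-0.18, 0, -0.312], 0, 0.2],
    [[-0.22, 0, -0.381], 0, 0.2],
    [[-0.26, 0, -0.45], 0, 0.2],
    [[-0.3, 0, -0.52], 0, 0.2],
    [[-0.3, 0, -0.52], 0, 0.2]
  ]
}}

```text
clock: 16.68
position: [0.6106, -0.1094, 0.1432]
tcp_rot: [0.0, 0.999, 0.046, 0.001]
ft_force: [0.3, 0.0, -1.1]
gripper_width: 0.357
grip_force: 55.0
```

>>> {"fn": "apply_moves", "kwargs": {
  "moves": [
    [[0, 0, -0.6], 0, 0.2],
    [[0, 0, -0.6], 0, 0.2],
    [[0, 0, -0.6], 0, 0.2]
  ]
}}

```text
clock: 17.05
position: [0.6104, -0.1093, 0.1895]
tcp_rot: [-0.0, 0.999, 0.046, -0.0]
ft_force: [-0.2, 1.5, -2.7]
gripper_width: 0.353
grip_force: 55.0
```

```bash
python3 - <<'E'
from w import *
s,p,d=look("w10");c=d["color"]
print(s["position"],s["ft_force"],s["gripper_width"],s["grip_force"])
sc=ctrl.read_camera("scene")
D=dict(np.load("scene0.npz"));D2=ctrl.read_camera("top");np.savez("top1.npz",**D2);np.savez("scene1.npz",**sc)
can=np.zeros((420,790,3),np.uint8);can[:,:560]=c
k=sc["color"][150:300,130:360];can[:150,560:]=k
k=D2["color"][120:280,225:455];can[150:310,560:]=k
cv2.imwrite("pics/w10c.png",can[...,::-1])
E
```

```text
[ 0.61043894 -0.10930114  0.18952054] [-0.16585418  1.45791836 -2.70924973] 0.3534370482301364 54.98247027397156
```

View pics/w10c.png

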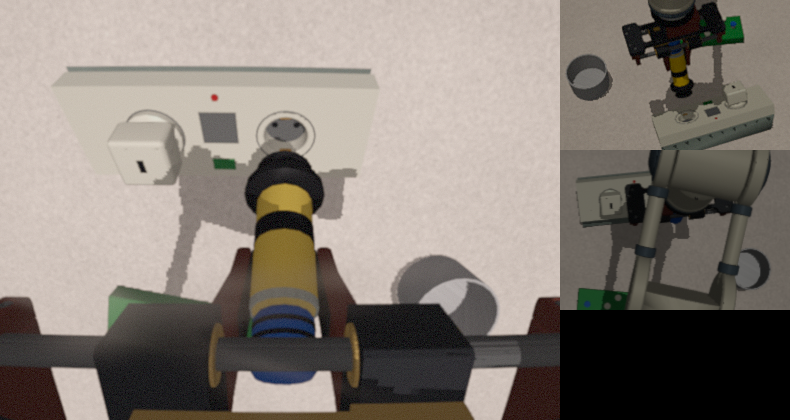

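The plug is out, the tester is held firmly, and the charger is undisturbed. I'll cross-check the pot position with the rim extremes in the first wrist view.

```bash
python3 - <<'E'
from w import *
d=ctrl.read_camera("wrist")
p=(np.array([0.58576967,-0.14440249,0.22241782]),np.array([4.62399349e-04,9.99472314e-01,3.24752762e-02,-4.85134886e-04]))
print(onz(d,[(405,220),(459,262),(367,250)],.06,p))
g=cv2.imread("pics/w1.png",0).astype(int)
print(g[205:300:2,410]);print(g[262,340:480:2])
E
```

```text
[[ 0.56183933 -0.27346959  0.06      ]
 [ 0.51744635 -0.34183832  0.06      ]
 [ 0.52566667 -0.23874423  0.06      ]]
[187 186 185 186 185 185 189 161  86  79  84  83  78  81  82  87  91 149
 170 171 174 168 168 167 167 164 166 168 167 166 164 162 161 162 166 164
 167 164 124  61  36  39  38  39  41  48  31  37]
[184 187 181 185 189 184 185 185 182 183 183 174 133  71  56  54  49  55
  55  57  50  62  60  50  54  53  69 141 166 165 165 166 166 165 166 166
 165 167 169 165 165 166 165 165 163 148 106  86  78  80  87  77  78  80
  79  75  78  74  78 123 168 186 181 185 187 185 183 182 182 181]
```

>>> {"fn": "apply_moves", "kwargs": {
  "moves": [
    [[-0.25, 0.3, 0], 0, 0.2],
    [[-0.5, 0.6, 0], 0, 0.2],
    [[-0.63, 0.74, 0], 0, 0.2],
    [[-0.63, 0.74, 0], 0, 0.2]
  ]
}}

```text
clock: 17.75
position: [0.5654, -0.1734, 0.1899]
tcp_rot: [-0.0, 0.999, 0.046, -0.0]
ft_force: [0.1, 1.1, -1.7]
gripper_width: 0.359
grip_force: 55.0
```

>>> {"fn": "apply_moves", "kwargs": {
  "moves": [
    [[-0.25, 0.3, 0], 0, 0.2],
    [[-0.5, 0.6, 0], 0, 0.2],
    [[-0.63, 0.74, 0], 0, 0.2],
    [[-0.63, 0.74, 0], 0, 0.2]
  ]
}}

```text
clock: 18.25
position: [0.5212, -0.2365, 0.1901]
tcp_rot: [-0.0, 0.999, 0.046, 0.0]
ft_force: [0.3, 0.2, -2.2]
gripper_width: 0.354
grip_force: 55.0
```

>>> {"fn": "apply_moves", "kwargs": {
  "moves": [
    [[-0.25, 0.3, 0], 0, 0.2],
    [[-0.5, 0.6, 0], 0, 0.2],
    [[-0.63, 0.74, 0], 0, 0.2],
    [[-0.63, 0.74, 0], 0, 0.2]
  ]
}}

```text
clock: 18.75
position: [0.4766, -0.3, 0.1901]
tcp_rot: [-0.0, 0.999, 0.046, 0.0]
ft_force: [-0.4, 1.1, -2.1]
gripper_width: 0.357
grip_force: 55.0
```

```bash
python3 - <<'E'
from w import *
d=ctrl.read_camera("wrist")
p=(np.array([0.58576967,-0.14440249,0.22241782]),np.array([4.62399349e-04,9.99472314e-01,3.24752762e-02,-4.85134886e-04]))
print(onz(d,[(410,238),(459,262),(394,262),(432,262)],.06,p),onz(d,[(405,219),(410,220)],0,p))
# current top & scene views: pot rim pixels
im=cv2.imread("pics/w1.png",0)
for n in("scene1","top1"):
    t=np.load(n+".npz");g=cv2.cvtColor(t["color"],cv2.COLOR_RGB2GRAY).astype(int)
    if n=="scene1": print(g[200:255:1,157]);print(g[222,130:190])
    else: print(g[210:270,415])
E
```

```text
[[ 0.54219405 -0.28239862  0.06      ]
 [ 0.51744863 -0.34183789  0.06      ]
 [ 0.51335007 -0.27010837  0.06      ]
 [ 0.51576263 -0.31180878  0.06      ]] [[ 0.54307342 -0.2979169   0.        ]
 [ 0.54217605 -0.30435533  0.        ]]
[132 133 134 124 101  71  56  59  56  60  62  60  60  57  59  60  62  59
  82 107 115 113 113 110 111 115 112 110 109 109 112 111 113 113 109 112
 115 112  76  53  52  52  51  53  55  53  55  56  56  52  83 126 132 128
 129]
[127 128 126 132 131 129  98  46  47  47  49  49  48  44  47  49  50  48
  48  81 101 115 116 111 109 111 111 113 108 115 113 111 112 113 110 115
 113 110 112 114 115 116 117 102  77  92  69  50  79 105 132 132 130 129
 131 128 130 128 129 131]
[104 103 103 102 102 102 103 100  87  49  33  32  33  51  83  96 100  99
  99  99  99  99  99  98 100 101 102 101 100  99 100  99  98 100  99  99
  98  97  97  97  98 100  99 100  99  97  67  42  57  88  98 100 102 105
 105 102 103 104 104 104]
```

The pot is at about (0.497,-0.298). I'll shift 5 mm and lower.

>>> {"fn": "apply_moves", "kwargs": {
  "moves": [
    [[-0.06, 0, 0], 0, 0.2],
    [[-0.06, 0, 0.3], 0, 0.2],
    [[-0.06, 0, 0.6], 0, 0.2],
    [[-0.06, 0, 0.9], 0, 0.2],
    [[-0.06, 0, 0.9], 0, 0.2]
  ]
}}

```text
clock: 19.42
position: [0.4708, -0.2991, 0.1158]
tcp_rot: [-0.002, 0.999, 0.047, -0.002]
ft_force: [-1.5, -0.5, -2.8]
gripper_width: 0.355
grip_force: 55.0
```

>>> {"fn": "apply_moves", "kwargs": {
  "moves": [
    [[0, 0, 0.15], 0, 0.2],
    [[0, 0, 0.3], 0, 0.2],
    [[0, 0, 0.42], 0, 0.2],
    [[0, 0, 0.5], 0, 0.2],
    [[0, 0, 0.5], 0, 0.2]
  ]
}}

```text
clock: 20.05
position: [0.4713, -0.3004, 0.0775]
tcp_rot: [-0.0, 0.999, 0.046, -0.0]
ft_force: [-0.8, -0.0, -2.0]
gripper_width: 0.356
grip_force: 55.0
```

```bash
python3 - <<'E'
from w import *
F=[]
for i in range(8):
    s,p,d=look("w12");F.append(s["ft_force"])
print(s["position"],np.mean(F,0),s["gripper_width"])
E
```

```text
[ 0.47174879 -0.30073995  0.07860268] [ 0.06676879  0.03795202 -1.87947266] 0.35391864158370423
```

>>> {"fn": "apply_moves", "kwargs": {
  "moves": [
    [[0, 0, 0.06], 0, 0.2],
    [[0, 0, 0.12], 0, 0.2],
    [[0, 0, 0.12], 0, 0.2],
    [[0, 0, 0.12], 0, 0.2]
  ]
}}

```text
clock: 20.95
position: [0.4715, -0.3006, 0.0685]
tcp_rot: [-0.0, 0.999, 0.046, -0.0]
ft_force: [0.0, -0.5, -2.4]
gripper_width: 0.355
grip_force: 55.0
```

>>> {"fn": "apply_moves", "kwargs": {
  "moves": [
    [[0, 0, 0.02], 0, 0.2],
    [[0, 0, 0.03], 0, 0.2],
    [[0, 0, 0.03], 0, 0.2],
    [[0, 0, 0.03], 0, 0.2]
  ]
}}

```text
clock: 21.45
position: [0.4716, -0.3006, 0.0662]
tcp_rot: [0.0, 0.999, 0.046, 0.0]
ft_force: [-0.1, 0.9, -2.2]
gripper_width: 0.355
grip_force: 55.0
```

>>> {"fn": "apply_moves", "kwargs": {
  "moves": [
    [[0, 0, 0.02], 0, 0.2],
    [[0, 0, 0.03], 0, 0.2],
    [[0, 0, 0.03], 0, 0.2],
    [[0, 0, 0.03], 0, 0.2]
  ]
}}

```text
clock: 21.95
position: [0.4717, -0.3007, 0.0641]
tcp_rot: [0.0, 0.999, 0.046, 0.0]
ft_force: [-0.9, 0.2, 0.6]
gripper_width: 0.356
grip_force: 55.0
```

```bash
python3 - <<'E'
from w import *
F=[]
for i in range(6):
    s,p,d=look("w13");F.append(s["ft_force"])
print(s["position"],np.mean(F,0),s["gripper_width"])
E
```

```text
[ 0.47164448 -0.30067398  0.06401063] [-0.57179642  0.00146104  0.49070346] 0.35409747903836936
```

The plug touches the pot floor at the predicted height. I'll release gently.

>>> {"fn": "apply_moves", "kwargs": {
  "moves": [
    [[0, 0, 0], 0, 0.38],
    [[0, 0, 0], 0, 0.42],
    [[0, 0, 0], 0, 0.46],
    [[0, 0, 0], 0, 0.5],
    [[0, 0, 0], 0, 0.54],
    [[0, 0, 0], 0, 0.54],
    [[0, 0, 0], 0, 0.54],
    [[0, 0, 0], 0, 0.54]
  ],
  "squeeze": 5
}}

```text
clock: 23.25
position: [0.4716, -0.3006, 0.0638]
tcp_rot: [-0.0, 0.999, 0.046, 0.0]
ft_force: [-0.4, -0.5, -0.2]
gripper_width: 0.543
grip_force: 0.0
```

```bash
python3 - <<'E'
from w import *
s,p,d=look("w14");c=d["color"];print(s["ft_force"],s["gripper_width"])
for k in("blue","yellow"):
    for b in blobs(mask(c,k)[:400],amin=60): print(k,cv2.contourArea(b),cv2.boundingRect(b))
E
```

```text
[-0.39724131 -0.52908152 -0.20128178] 0.5427433502558393
blue 618.0 (262, 373, 57, 18)
blue 427.0 (263, 325, 54, 12)
yellow 186.5 (173, 356, 18, 31)
yellow 506.0 (374, 323, 22, 64)
yellow 3572.0 (259, 244, 62, 68)
yellow 1619.0 (261, 193, 56, 41)
```

>>> {"fn": "apply_moves", "kwargs": {
  "moves": [
    [[0, 0, -0.1], 0, 0.54],
    [[0, 0, -0.3], 0, 0.54],
    [[0, 0, -0.6], 0, 0.54],
    [[0, 0, -1], 0, 0.6],
    [[0, 0, -1], 0, 0.6]
  ]
}}

```text
clock: 23.92
position: [0.4731, -0.3017, 0.1484]
tcp_rot: [0.002, 0.999, 0.046, 0.003]
ft_force: [-0.1, -0.3, -0.2]
gripper_width: 0.599
grip_force: 0.0
```

>>> {"fn": "apply_moves", "kwargs": {
  "moves": [
    [[0, 0, -0.5], 0, 0.8],
    [[0, 0, -1], 0, 0.8],
    [[-0.5, 0, -1], 0, 0.8],
    [[-1, 0, -1], 0, 0.8],
    [[-1, 0, -1], 0, 0.8]
  ]
}}

```text
clock: 24.55
position: [0.3904, -0.3083, 0.2238]
tcp_rot: [0.0, 0.999, 0.045, 0.0]
ft_force: [0.9, -0.1, -0.4]
gripper_width: 0.8
grip_force: 0.0
```

```bash
python3 - <<'E'
from w import *
s,p,d=look("w15");print(s["position"],s["ft_force"],s["clock"])
for n,x in(("scene",(100,150,230,270)),("top",(360,180,470,290)),("wrist",(0,0,560,300))):
    q=ctrl.read_camera(n);c=q["color"][x[1]:x[3],x[0]:x[2]]
    cv2.imwrite(f"pics/end_{n}.png",c[...,::-1])
    pose=p if n=="wrist" else None
    for k in("blue","yellow"):
        m=mask(c,k);pts=np.argwhere(m)[:,::-1]+x[:2]
        if len(pts)>10:
            bs=max(blobs(m,amin=5),key=cv2.contourArea);ct=np.array(cv2.minAreaRect(bs)[0])+x[:2]
            print(n,k,len(pts),ct,[onz(q,[ct],z,pose)[0].round(3) for z in(.06,.10,.12)])
E
```

```text
[ 0.39039548 -0.30830366  0.2237714 ] [ 0.89760792 -0.07295953 -0.44996881] 24.55
scene blue 140 [146.66981506 190.59433746] [array([ 0.415, -0.312,  0.06 ]), array([ 0.445, -0.307,  0.1  ]), array([ 0.46 , -0.305,  0.12 ])]
scene yellow 341 [151.56603622 206.98112869] [array([ 0.463, -0.306,  0.06 ]), array([ 0.491, -0.301,  0.1  ]), array([ 0.505, -0.299,  0.12 ])]
top blue 104 [427. 266.] [array([ 0.437, -0.322,  0.06 ]), array([ 0.438, -0.309,  0.1  ]), array([ 0.439, -0.302,  0.12 ])]
top yellow 214 [418.44890594 249.10948944] [array([ 0.475, -0.304,  0.06 ]), array([ 0.474, -0.292,  0.1  ]), array([ 0.474, -0.286,  0.12 ])]
wrist blue 1215 [287. 143.] [array([ 0.437, -0.309,  0.06 ]), array([ 0.442, -0.308,  0.1  ]), array([ 0.444, -0.308,  0.12 ])]
wrist yellow 1358 [286.60800171 103.17328644] [array([ 0.474, -0.305,  0.06 ]), array([ 0.474, -0.305,  0.1  ]), array([ 0.474, -0.304,  0.12 ])]
```

The tester leans on the rim in the tool -x direction. After correcting for the view bias seen at the start, knob height is about 0.098, so the lean is about 43° (0.75 rad). The foot is about 20 mm off the pot axis. I'll check that it is at rest and that the other objects are unmoved, then hand in.

```bash
python3 - <<'E'
from w import *
def m(n,k,x):
    q=ctrl.read_camera(n);c=q["color"][x[1]:x[3],x[0]:x[2]];p=np.argwhere(mask(c,k));return p.mean(0).round(2)
for i in range(2):
    print([m("scene",k,(100,150,230,270)) for k in("blue","yellow")])
    for _ in range(6): ctrl.read_camera("top")
s0=np.load("scene0.npz")["color"]; s1=ctrl.read_camera("scene")["color"]
for k,x in(("green",(225,155,325,210)),("yellow",(385,160,460,215))):
    f=lambda s:np.argwhere(mask(s[x[1]:x[3],x[0]:x[2]],k)).mean(0).round(2)
    print(k,f(s0),f(s1))
a=s0[225:262,285:325].astype(int);b=s1[225:262,285:325].astype(int);print("charger diff",abs(a-b).mean())
print(ctrl.sense()["clock"])
E
```

```text
[array([40.55, 46.46]), array([62.78, 53.24])]
[array([40.5 , 46.57]), array([62.78, 53.23])]
green [26.61 47.23] [27.13 47.12]
yellow [22.15 39.8 ] [22.19 39.76]
charger diff 4.580855855855856
25.6
```

Everything is at rest and undisturbed, so I'll hand in.

```bash
python3 -c "
from cell import ctrl
print(ctrl.close_job())"
```

```text
the job is handed in; nothing more can be done
None
```

I proof-tested the right socket at about 11.7 N, eased the knob home, then unplugged the tester and left it leaning plug-down in the pot, with charger, box and rack undisturbed. I handed the job in at 25.6 s with no verdict returned; the lean is about 43° by estimate, against a limit of about 51°, and I viewed 11 pictures, one over the limit of 10.

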